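# Raise and hold the copy-stand camera

## Robot

A 7-joint arm with a two-finger parallel gripper is mounted at the origin on the work surface. World frame = base frame: x ahead of the robot, y to its left, z up, the work surface at z = 0. Lengths are in m, angles in rad, forces in N, time in s.
With the tool pointing down it reaches from about 0.425 to 0.975 m from the base axis. Payload 16.7 kg.
Tool frame: the origin (TCP) lies at the very end of the fingers, on their centre line; the grasp point (between the pads) lies 19 mm behind it; z points along the fingers, y is the line along which they close (so a half turn about z gives the same grasp; the last joint's range is limited). The gripper opens to 85 mm and grips with 20 to 120 N. Pads are 22 mm wide; open, the fingers measure 114 mm over their backs; the gripper's body (76 mm by 85 mm) begins 54 mm behind the grasp point. The pads swing forward as they close: fully open they stand 13 mm farther back than shut.
Start: joints at [-1.381, 0.426, 0.074, 1.606, -0.034, 1.111, -0.067], TCP at [0.225, 0.636, 0.231] pointing down, gripper open.
Joint ranges: [-2.85, 2.85], [-0.5, 2.14], [-1.23, 1.37], [0.21, 2.46], [-1.02, 4.16], [0.16, 2.05], [-2.73, 2.73]. Speed limits (rad/s): [1.89, 1.89, 2.39, 2.39, 3.01, 3.01, 3.01].

## Interface

Orientations are given as a rotation vector (axis times angle).
In Python, from plant import * gives the robot as it stands.
- The arm moves only by the shell command python3 -m inch 'ROWS' [OPENING] [FORCE]. ROWS is JSON, a list of rows, each a list of 6 numbers: the shift along the tool's x, y, z in units of 30 cm (1.0 is 30 cm), then the turn, a rotation vector about the tool's x, y, z in units of 360 degrees (1.0 is 360 degrees). A call has 1 to 20 rows; each row is the pose to reach, as a shift and turn from the pose commanded when the call began, along the tool's axes at that moment, turning the shorter way round; what a row does not reach only later rows make up. A row lasts 1/10 s, in which the tool goes at most 50 mm and 8.59 degrees, less where a joint would pass 70% of its speed; a pose out of reach is approached as far as the arm can. A call with a number of a shift or a turn outside -1 to 1 is refused whole. A call with a gripper value outside its range is refused whole. OPENING is the gripper command: -1 is shut, 1 is fully open, values between are in proportion, set as the call begins (- or left out, the last holds). The fingers move at their own pace and stop on an object; FORCE is the grip in N (left out, the last holds). Time passes only in rows, so rows that repeat a pose let the fingers close. It gives the time, the measured TCP pose, the force, the opening and the grip force at its end, in the units of the state.
- get_obs(): the state, without advancing time (a new reading comes with each control period).
- capture(name): name is "scene" or "side" or "wrist"; returns (picture, depth): 400x640x3 uint8, blue, green, red; 400x640 float32, m along the optical axis (not along the pixel's ray), 0 where there is no reading.
- camera_params(name): a dict with "mtx" (3x3 intrinsics, pixels), "R" (3x3) and "t" (3): a world point X has camera coordinates R X + t. Camera axes: x right, y down, z forward; pixel columns grow to the right and rows downward; lengths in m; the calibration is good to about 2 mm. A picture is of the moment at which its call begins: read the wrist's pose just before it. camera_params takes no time and is no camera call; for the wrist camera it gives the pose at the moment of the call.
- job_done(): hands the job in; it is judged then, once.
The state is a dict: "t": time; "joint_pos": joint angles; "joint_velocities": joint speeds; "joint_torque": joint torques, N m; "tool_pos": TCP position; "tool_rot": TCP orientation; "force": force on the tool from outside, world axes, zero at the start; "moment": the same for the moment, N m; "opening": opening from 0.0 (shut) to 1.0 (fully open); "finger_force": force on a finger pad.
Only numpy, scipy, OpenCV 4.12 (cv2) and the standard library are available. Lean on these libraries where they do the work, as an engineer would, in place of code of your own. Each camera call takes 0.05 s, during which the arm holds its last target. There are 200 camera calls.

## Task

The camera of the bench copy stand is stowed too low to get the whole tube rack into the picture: squeeze in the release button on the side of the grip on top of the mast, and with it squeezed pull the grip straight up, past the first stop, to the second stop where the mast is fully out. Finish while still holding it up there by the grip, button squeezed (the clamp screw is slack, so the mast sinks when let go), so that a colleague can take the picture. Leave the stand's base standing flat where it is on the bench, and do not disturb the tube rack, the vial or the bottle.

Things in the scene. Friction and masses are not known exactly. Their poses are not given: they have to be found in the camera images.
- stand: bench copy stand: white base board 300 x 220 mm, 18 mm high, 3.2 kg, loose on the bench. Origin on the mast's axis at bench height; x along the camera arm, z up. Board spans x -50 to 250, y -110 to 110 mm. Fixed outer tube 31 mm square with a black collar 42 mm square, top at z 126 mm; slack clamp screw to -x, 43 mm long. Tubes 23 and 16 mm square slide up out of it.
- grip (a point): centre of the grip on top of the mast, at button height: upright grey block 44 (x) x 26 (y) x 54 mm tall on the mast's axis, from 26 mm above to 28 mm below this point; 178 mm above the bench stowed, 298 mm fully out. Axes as stand. Pinching it here across the two 44 mm wide faces (closing along y) squeezes the button flush. Grip and camera weigh about 0.4 kg.
- button (a point): middle of the outer face of the release button, 14 wide x 18 mm tall, bare metal, in the grip's +y face, 4.5 mm proud of it when out. In the stowed position a catch locks the mast to the collar unless the button is in; pulling while it is locked lifts the whole stand.
- camera (a point): lens of the round camera pod (54 mm diameter, from 40 mm above to 6 mm above this point) at the end of the camera arm (22 mm wide), which leaves the mast just under the grip; 122 mm to +x of the mast's axis and 61 mm below grip. Moves with the grip.
- release_button (a joint): how far the release button is pushed in, m: 0 out, about 0.0045 flush with the grip's face. Spring loaded, about 5 N when flush; the catch is free from 0.003.
- mast_upper (a joint): how far the inner tube with grip and camera is drawn out of the middle tube, m: 0 stowed, 0.060 at its end (the first stop). It moves first.
- mast_lower (a joint): how far the middle tube is drawn out of the fixed outer tube, m: 0 stowed, 0.060 at its end. It moves once mast_upper is out; both at 0.060 is the second stop, grip 120 mm above its stowed height, a hard end. Pulling takes about 5 N up to the first stop, 8 N from there to the second; the mast sinks when let go.
- rack_mid (a point): middle of a white plastic test-tube rack 84 x 190 x 61 mm with glass tubes up to 76 mm high, standing on the base board under the camera; this point is 30 mm above its foot. Leave alone.
- vial_mid (a point): middle of a small glass vial, 23 mm diameter, 54 mm tall, on the bench beside the stand. Leave alone.
- reagent_mid (a point): middle height (50 mm) of a white plastic reagent bottle, 48 mm diameter, 100 mm tall, on the bench beside the stand. Leave alone.

How it is judged:
By the outcome, as a careful person would: the job done as asked, in the order asked, and still so for the second after the job is handed in, while the arm keeps its last pose, push and grip.
It also fails if it takes over 32 s, if anything falls off the work surface, if the arm or the gripper's body presses on something with over 40 N, if the wrist force passes 120 N, or if a joint passes its speed limit or range.

## Working session

There is one attempt and no reset: what is moved stays moved. The work goes in short steps, Python scripts to look and compute and a shell command to move; the robot and the scene stay as the last step left them, time stands still between calls to the robot, and variables do not carry over. Pictures are saved under pics/ and viewed, at most 10 in all, crops included, and the job is handed in when it is done.

```bash
mkdir -p pics
cat > h.py <<'E'
from plant import *
import numpy as np, cv2
from scipy.spatial.transform import Rotation as Ro
def cloud(name):
    P=camera_params(name); im,d=capture(name)
    K=np.array(P["mtx"]);R=np.array(P["R"]);t=np.array(P["t"])
    v,u=np.mgrid[:400,:640]
    c=np.stack([(u-K[0,2])/K[0,0]*d,(v-K[1,2])/K[1,1]*d,d],-1)
    W=(c-t)@R
    W[d==0]=np.nan
    return im,W
E
python3 - <<'E'
from h import *
o=get_obs();print(o)
for n in("scene","side"):
    im,W=cloud(n);cv2.imwrite(f"pics/{n}0.png",im);np.save(f"{n}0.npy",W)
    P=camera_params(n);print(n,-np.array(P["R"]).T@P["t"])
E
```

```text
{'t': 0.0, 'joint_pos': array([-1.38053448,  0.42673044,  0.07386935,  1.60662278, -0.03410115,
        1.11080509, -0.0671223 ]), 'joint_velocities': array([ 1.64169572e-05, -2.91876796e-05,  2.65086099e-03,  6.14356011e-05,
       -1.02618613e-03, -1.57194439e-03,  1.12664883e-03]), 'joint_torque': array([ 1.05002578e-03, -9.49839020e+01,  3.76234218e+00, -4.63505709e+01,
        1.94631022e-02,  1.03567616e-02, -2.59332199e-05]), 'tool_pos': array([0.22485206, 0.63600526, 0.23060524]), 'tool_rot': array([-5.31224303e-01, -3.09623271e+00,  2.04241578e-03]), 'force': array([0.46877102, 0.47256531, 1.03183111]), 'moment': array([ 0.00996062, -0.0013255 ,  0.01297804]), 'finger_force': 0.0, 'opening': 0.9956537671673713}
scene [0.93079898 0.59402091 0.96619224]
side [ 0.5108083  -0.69345997  0.69802301]
```

View pics/scene0.png

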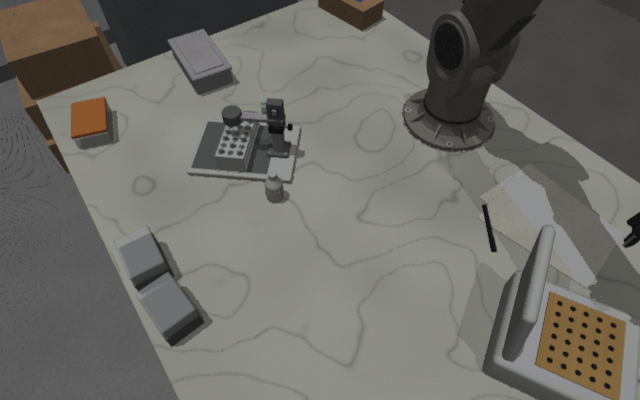

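View pics/side0.png

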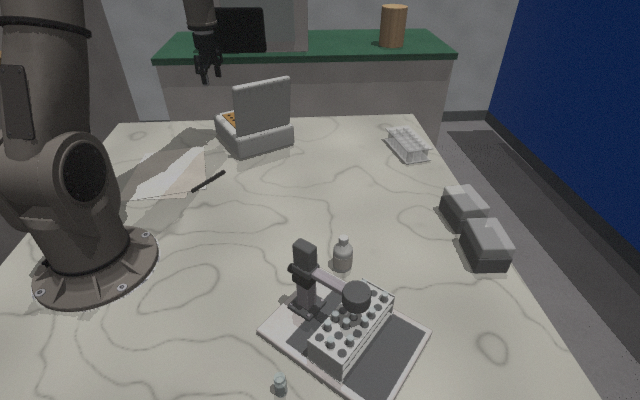

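The scene view shows the grip at about (275,108), the camera pod at (232,115) and the bottle at (274,188). In the side view the grip is at (305,255), the pod at (356,296), the bottle at (343,255) and the vial at (280,385).

Run:
```python
from h import *
Ws={n:np.load(n+"0.npy") for n in("scene","side")}
for n,g,p in(("scene",(275,108),(232,113)),("side",(305,250),(356,292))):
    W=Ws[n]
    for lab,(u,v),lo,hi in(("grip",g,.196,.215),("pod",p,.15,.166)):
        S=W[v-25:v+25,u-25:u+25].reshape(-1,3);S=S[(S[:,2]>lo)&(S[:,2]<hi)]
        print(n,lab,len(S),S.mean(0) if len(S) else '')
        if len(S)>5:
            print(cv2.minAreaRect((S[:,:2]*1000).astype(np.float32)))
    im=cv2.imread(f"pics/{n}0.png")
    u,v=g;c=cv2.resize(im[v-60:v+90,u-100:u+100],None,fx=4,fy=4);cv2.imwrite(f"pics/{n}0c.png",c)
W=Ws["side"]
for lab,(u,v) in(("bottle",(343,240)),("vial",(280,378))):
    S=W[v-8:v+20,u-15:u+15].reshape(-1,3);S=S[S[:,2]>.03];print(lab,S.mean(0),S.max(0))
```

```text
scene grip 139 [ 0.51887523 -0.17376119  0.20205918]
((518.0026245117188, -175.85922241210938), (27.239351272583008, 44.404964447021484), 49.92406463623047)
scene pod 238 [ 0.61005939 -0.25384377  0.15631146]
((607.9945068359375, -248.89297485351562), (52.86200714111328, 70.89977264404297), 8.020620346069336)
side grip 265 [ 0.51631178 -0.1863652   0.20247868]
((516.3857421875, -183.05169677734375), (26.614524841308594, 43.67897415161133), 49.32773971557617)
side pod 590 [ 0.60658522 -0.2670048   0.15727239]
((607.097412109375, -264.2961730957031), (52.11631393432617, 52.04471969604492), 21.756467819213867)
bottle [ 0.60912138 -0.06732945  0.07081065] [ 0.6341736  -0.04386516  0.10238961]
vial [ 0.46059965 -0.36061631  0.0475814 ] [ 0.47123994 -0.34824017  0.05621593]
```

View pics/side0c.png

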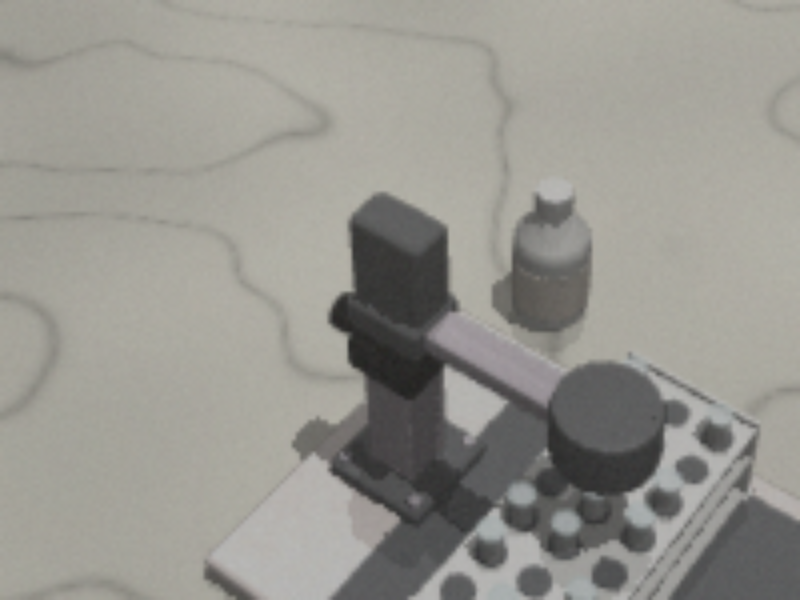

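View pics/scene0c.png

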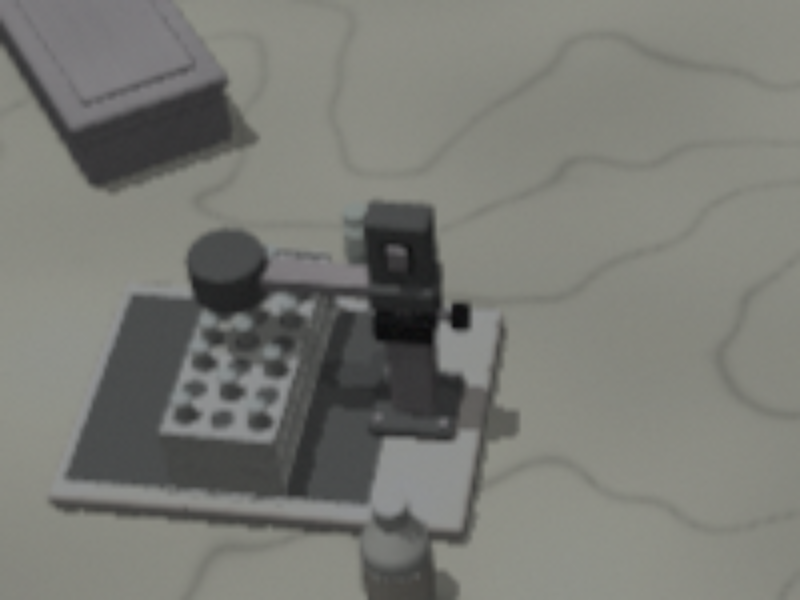

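```bash
cat >> h.py <<'E'
def row(p,yaw):  # row for a tool pointing down, closing along stand y at stand yaw (deg)
    o=get_obs();R0=Ro.from_rotvec(o["tool_rot"])
    best=None
    for k in(0,180):
        a=np.radians(yaw+k);y=np.array([-np.sin(a),np.cos(a),0]);z=np.array([0,0,-1.]);x=np.cross(y,z)
        r=(R0.inv()*Ro.from_matrix(np.stack([x,y,z],1))).as_rotvec()
        if best is None or np.linalg.norm(r)<np.linalg.norm(best): best=r
        print("alt",np.round(r/2/np.pi,4))
    s=R0.inv().apply(np.array(p)-o["tool_pos"])
    print("row",np.round(np.r_[s/.3,best/2/np.pi],4))
E
python3 - <<'E'
from h import *
print(Ro.from_rotvec(get_obs()["tool_rot"]).as_matrix().round(3))
row([.52,.25,.30],-41);row([.517,-.179,.27],-41)
for n in("scene","side"):
    W=np.load(n+"0.npy").reshape(-1,3)
    m=(W[:,0]>.1)&(W[:,0]<.7)&(W[:,1]>-.1)&(W[:,1]<.75)&(W[:,2]>.06)&(W[:,2]<.6)
    S=W[m];
    H,a,b=np.histogram2d(S[:,0],S[:,1],[np.arange(.1,.71,.1),np.arange(-.1,.76,.1)]) if 0 else (0,0,0)
    for x in np.arange(.1,.7,.1):
        print(n,round(x,1),[round(float(np.max(q)),2) if len(q:=S[(abs(S[:,0]-x-.05)<.05)&(abs(S[:,1]-y-.05)<.05),2]) else 0 for y in np.arange(-.1,.75,.1)])
E
```

```text
[[-0.943  0.333 -0.   ]
 [ 0.333  0.943 -0.001]
 [-0.    -0.001 -1.   ]]
alt [-0.0002  0.      0.0598]
alt [-1.000e-04 -3.000e-04 -4.402e-01]
row [-1.3565e+00 -8.8560e-01 -2.3000e-01 -2.0000e-04  0.0000e+00  5.9800e-02]
alt [-0.0002  0.      0.0598]
alt [-1.000e-04 -3.000e-04 -4.402e-01]
row [-1.8236e+00 -2.2371e+00 -1.2840e-01 -2.0000e-04  0.0000e+00  5.9800e-02]
scene 0.1 [0, 0.47, 0.48, 0, 0, 0, 0, 0.09, 0.09]
scene 0.2 [0, 0, 0, 0, 0, 0.08, 0.33, 0.27, 0.1]
scene 0.3 [0, 0, 0, 0, 0, 0.28, 0.28, 0.1, 0.1]
scene 0.4 [0, 0, 0, 0, 0, 0, 0.28, 0.2, 0.1]
scene 0.5 [0.08, 0, 0, 0, 0, 0, 0.27, 0.08, 0]
scene 0.6 [0.1, 0, 0, 0, 0, 0, 0, 0, 0]
side 0.1 [0, 0.58, 0.58, 0, 0, 0, 0.5, 0.5, 0.09]
side 0.2 [0, 0, 0, 0, 0, 0.09, 0.5, 0.5, 0.3]
side 0.3 [0, 0, 0, 0, 0, 0.28, 0.28, 0, 0]
side 0.4 [0, 0, 0, 0, 0, 0, 0.28, 0.09, 0]
side 0.5 [0.08, 0, 0, 0, 0, 0, 0.07, 0, 0]
side 0.6 [0.1, 0, 0, 0, 0, 0, 0, 0, 0]
```

```bash
python3 -m inch '[[0,0,-0.2,0,0,0],[0,0,-0.35,0,0,0],[0,0,-0.43,0,0,0],[-0.1,-0.05,-0.43,0,0,0],[-0.2,-0.12,-0.43,0,0,0],[-0.3,-0.18,-0.43,0,0,0],[-0.4,-0.25,-0.43,0,0,0],[-0.5,-0.31,-0.43,0,0,0],[-0.6,-0.37,-0.43,0,0,0],[-0.7,-0.43,-0.43,0,0,0.02],[-0.8,-0.5,-0.43,0,0,0.04],[-0.9,-0.56,-0.43,0,0,0.06],[-1,-0.62,-0.43,0,0,0.06],[-1,-0.75,-0.43,0,0,0.06],[-1,-0.88,-0.43,0,0,0.06],[-1,-1,-0.43,0,0,0.06]]' 1 60
python3 - <<'E'
from h import *
row([.517,-.179,.30],-41)
E
```

```text
t: 1.7
tool_pos: [0.4072, 0.2517, 0.3598]
tool_rot: [-1.103, -2.941, 0.001]
force: [-0.0, -0.3, 1.4]
opening: 1.002
finger_force: 0.0
alt [-0.0002 -0.     -0.0003]
alt [-0.000e+00  2.000e-04  4.997e-01]
row [-1.2196e+00 -8.4100e-01  2.0010e-01 -2.0000e-04 -0.0000e+00 -3.0000e-04]
```

```bash
python3 -m inch '[[-0.1,-0.08,0.05,0,0,0],[-0.2,-0.17,0.1,0,0,0],[-0.3,-0.25,0.15,0,0,0],[-0.4,-0.34,0.2,0,0,0],[-0.5,-0.42,0.2,0,0,0],[-0.6,-0.5,0.2,0,0,0],[-0.7,-0.59,0.2,0,0,0],[-0.8,-0.67,0.2,0,0,0],[-0.9,-0.76,0.2,0,0,0],[-1,-0.84,0.2,0,0,0],[-1,-0.84,0.2,0,0,0],[-1,-0.84,0.2,0,0,0],[-1,-0.84,0.2,0,0,0]]'
python3 - <<'E'
from h import *
im,W=cloud("wrist");cv2.imwrite("pics/w1.png",im)
S=W.reshape(-1,3);S=S[(S[:,2]>.194)&(S[:,2]<.215)&(np.hypot(S[:,0]-.517,S[:,1]+.179)<.05)]
print(len(S), S.mean(0) if len(S) else '', cv2.minAreaRect((S[:,:2]*1000).astype(np.float32)) if len(S)>5 else '')
row([.517,-.179,.30],-41)
E
```

```text
t: 3.0
tool_pos: [0.4683, -0.1327, 0.3001]
tool_rot: [-1.1, -2.942, 0.0]
force: [-0.1, -0.0, -0.7]
opening: 0.998
finger_force: 0.0
1033 [ 0.51415905 -0.17772375  0.20231124] ((516.0691528320312, -179.16644287109375), (25.253087997436523, 43.20820999145508), 48.25387191772461)
alt [-0.     -0.0001  0.    ]
alt [ 1.e-04 -0.e+00 -5.e-01]
row [-2.241e-01 -1.070e-02  5.000e-04 -0.000e+00 -1.000e-04  0.000e+00]
```

View pics/w1.png

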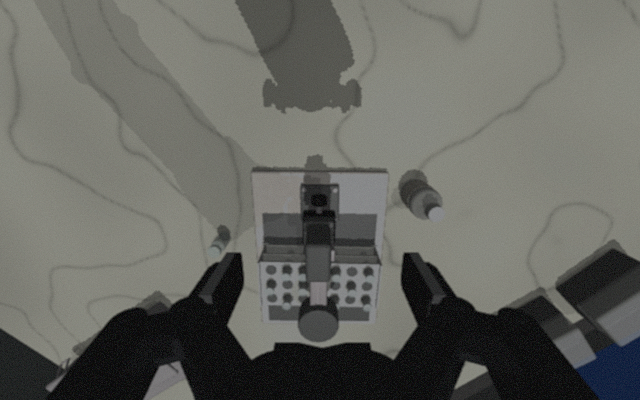

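The wrist view shows the grip at about (320,198) in line with the fingers. The pod is at (318,322), the bottle at (420,195) and the vial at (218,243), all clear of the descent.

```bash
python3 -m inch '[[-0.12,-0.012,0,0,0,0],[-0.223,-0.012,0,0,0,-0.001],[-0.223,-0.012,0,0,0,-0.001],[-0.223,-0.012,0.06,0,0,-0.001],[-0.223,-0.012,0.12,0,0,-0.001],[-0.223,-0.012,0.18,0,0,-0.001],[-0.223,-0.012,0.24,0,0,-0.001],[-0.223,-0.012,0.3,0,0,-0.001],[-0.223,-0.012,0.36,0,0,-0.001],[-0.223,-0.012,0.42,0,0,-0.001],[-0.223,-0.012,0.473,0,0,-0.001],[-0.223,-0.012,0.473,0,0,-0.001],[-0.223,-0.012,0.473,0,0,-0.001],[-0.223,-0.012,0.473,0,0,-0.001]]'
python3 - <<'E'
from h import *
im,W=cloud("scene");a=cv2.resize(im[60:200,185:335],None,fx=4,fy=4)
im,W=cloud("wrist");b=cv2.resize(im,None,fx=.9,fy=.9)
cv2.imwrite("pics/c2.png",a);cv2.imwrite("pics/w2.png",b)
E
```

```text
t: 4.45
tool_pos: [0.5169, -0.1799, 0.1593]
tool_rot: [1.092, 2.945, 0.001]
force: [0.4, -0.2, 0.2]
opening: 1.005
finger_force: 0.0
```

View pics/w2.png

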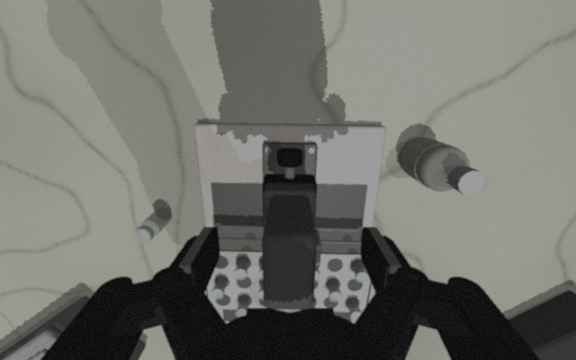

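View pics/c2.png

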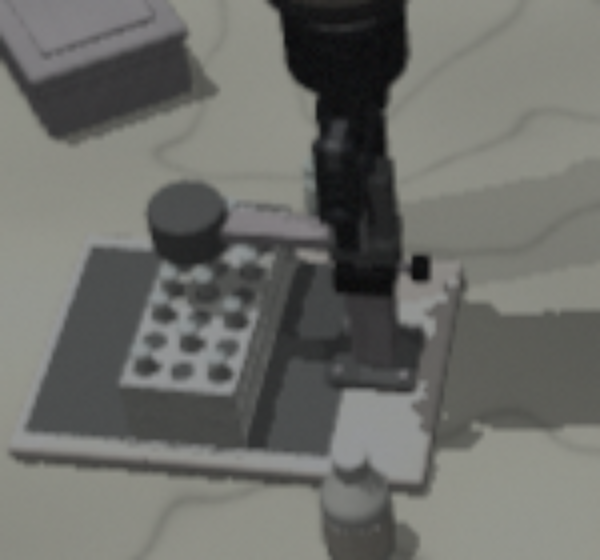

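The fingers straddle the grip symmetrically: in the wrist view the grip is centred at about column 290, midway between the pads at 218 and 362. Closing now.

```bash
python3 -m inch '[[0,0,0,0,0,0],[0,0,0,0,0,0],[0,0,0,0,0,0],[0,0,0,0,0,0],[0,0,0,0,0,0],[0,0,0,0,0,0],[0,0,0,0,0,0],[0,0,0,0,0,0],[0,0,0,0,0,0],[0,0,0,0,0,0],[0,0,0,0,0,0],[0,0,0,0,0,0]]' -1 60
```

```text
t: 5.75
tool_pos: [0.5165, -0.1804, 0.1587]
tool_rot: [1.094, 2.945, 0.0]
force: [-1.3, 1.7, 6.9]
opening: 0.298
finger_force: 59.5
```

```bash
python3 -m inch '[[0,0,-0.007,0,0,0],[0,0,-0.014,0,0,0],[0,0,-0.02,0,0,0],[0,0,-0.027,0,0,0],[0,0,-0.033,0,0,0],[0,0,-0.033,0,0,0]]'
python3 - <<'E'
from h import *
im,W=cloud("side");np.save("side1.npy",W);cv2.imwrite("pics/s3.png",im)
W0=np.load("side0.npy")
for u,v in((356,292),(275,335),(400,360)):  # pod, base front-left, base right
    f=lambda A:np.nanmean(A[v-4:v+5,u-4:u+5].reshape(-1,3),0)
    print((u,v),f(W0).round(4),f(W).round(4))
E
```

```text
t: 6.35
tool_pos: [0.5164, -0.1803, 0.1686]
tool_rot: [1.093, 2.945, -0.0]
force: [-0.1, -1.5, -2.9]
opening: 0.294
finger_force: 59.3
(356, 292) [ 0.606  -0.2661  0.1579] [ 0.6042 -0.2739  0.1677]
(275, 335) [ 0.448  -0.2504  0.0183] [ 0.448  -0.2503  0.0182]
(400, 360) [ 0.6908 -0.3257  0.0185] [ 0.6909 -0.3256  0.0184]
```

The catch is free: the pod rose 10 mm with the grip and the base did not move.

```bash
python3 -m inch '[[0,0,-0.015,0,0,0],[0,0,-0.03,0,0,0],[0,0,-0.05,0,0,0],[0,0,-0.07,0,0,0],[0,0,-0.09,0,0,0],[0,0,-0.11,0,0,0],[0,0,-0.13,0,0,0],[0,0,-0.145,0,0,0],[0,0,-0.16,0,0,0],[0,0,-0.175,0,0,0],[0,0,-0.19,0,0,0],[0,0,-0.21,0,0,0],[0,0,-0.23,0,0,0],[0,0,-0.25,0,0,0],[0,0,-0.27,0,0,0],[0,0,-0.29,0,0,0],[0,0,-0.31,0,0,0],[0,0,-0.325,0,0,0],[0,0,-0.333,0,0,0],[0,0,-0.333,0,0,0]]'
```

```text
t: 8.4
tool_pos: [0.5165, -0.1803, 0.2686]
tool_rot: [1.093, 2.945, 0.0]
force: [-0.8, -0.7, -2.9]
opening: 0.3
finger_force: 60.0
```

```bash
python3 -m inch '[[0,0,-0.007,0,0,0],[0,0,-0.014,0,0,0],[0,0,-0.02,0,0,0],[0,0,-0.025,0,0,0],[0,0,-0.03,0,0,0],[0,0,-0.03,0,0,0]]'; python3 -m inch '[[0,0,-0.002,0,0,0],[0,0,-0.003,0,0,0],[0,0,-0.003,0,0,0]]'
```

```text
t: 9.0
tool_pos: [0.5165, -0.1802, 0.2774]
tool_rot: [1.093, 2.945, 0.0]
force: [-1.7, -1.1, -2.3]
opening: 0.298
finger_force: 59.9
t: 9.3
tool_pos: [0.5165, -0.1802, 0.2781]
tool_rot: [-1.093, -2.945, 0.0]
force: [-1.4, -2.2, -6.3]
opening: 0.298
finger_force: 59.6
```

```bash
python3 -m inch '[[0,0,-0.001,0,0,0],[0,0,-0.002,0,0,0],[0,0,-0.002,0,0,0],[0,0,-0.002,0,0,0]]'
python3 - <<'E'
from h import *
im,W=cloud("side");np.save("side2.npy",W)
W0=np.load("side0.npy")
for u,v in((275,335),(400,360)):
    f=lambda A:np.nanmean(A[v-4:v+5,u-4:u+5].reshape(-1,3),0)
    print((u,v),f(W0).round(4),f(W).round(4))
print(get_obs()["force"])
E
```

```text
t: 9.7
tool_pos: [0.5165, -0.1802, 0.2787]
tool_rot: [-1.093, -2.945, 0.0]
force: [-0.9, -1.2, -6.0]
opening: 0.3
finger_force: 59.5
(275, 335) [ 0.448  -0.2504  0.0183] [ 0.4479 -0.2503  0.0182]
(400, 360) [ 0.6908 -0.3257  0.0185] [ 0.6908 -0.3257  0.0186]
[-1.20769305 -1.3681064  -5.72386526]
```

```bash
for i in 1 2; do python3 -m inch '[[0,0,-0.001,0,0,0],[0,0,-0.002,0,0,0],[0,0,-0.002,0,0,0],[0,0,-0.002,0,0,0]]' | egrep 'pos|force'; done
```

```text
tool_pos: [0.5163, -0.1802, 0.279]
force: [1.6, -2.1, -15.6]
finger_force: 59.8
tool_pos: [0.516, -0.1801, 0.2792]
force: [3.7, -3.1, -27.2]
finger_force: 60.7
```

```bash
python3 -m inch '[[0,0,0.001,0,0,0],[0,0,0.002,0,0,0],[0,0,0.002,0,0,0],[0,0,0.002,0,0,0],[0,0,0.002,0,0,0]]'
python3 - <<'E'
from h import *
im,W=cloud("side");W0=np.load("side0.npy")
cv2.imwrite("pics/s4.png",np.vstack([cv2.resize(im[180:400,220:460],None,fx=2.5,fy=2.5)]))
for u,v in((275,335),(310,318),(400,360)):
    f=lambda A:np.nanmean(A[v-4:v+5,u-4:u+5].reshape(-1,3),0)
    print((u,v),f(W0).round(4),f(W).round(4))
S=W[200:330,300:420].reshape(-1,3);S=S[(np.hypot(S[:,0]-.608,S[:,1]+.26)<.03)&(S[:,2]>.2)&(S[:,2]<.3)];print("pod top",np.percentile(S[:,2],90))
E
```

```text
t: 11.05
tool_pos: [0.5162, -0.1802, 0.2791]
tool_rot: [-1.093, -2.945, 0.0]
force: [1.7, -3.2, -23.3]
opening: 0.301
finger_force: 61.3
(275, 335) [ 0.448  -0.2504  0.0183] [ 0.448  -0.2504  0.0183]
(310, 318) [ 0.5217 -0.2195  0.0233] [ 0.5217 -0.2196  0.0233]
(400, 360) [ 0.6908 -0.3257  0.0185] [ 0.6908 -0.3257  0.0187]
pod top 0.27894249118071385
```

View pics/s4.png

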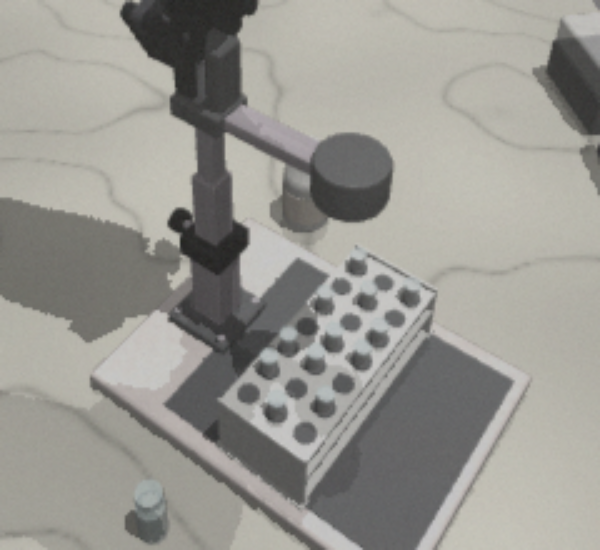

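The side view shows both inner tubes out, the pod at (350,175) raised well above the rack, and the base, rack and vial unmoved. I'll ease the pull slightly and hand in.

```bash
python3 -m inch '[[0,0,0.001,0,0,0],[0,0,0.001,0,0,0],[0,0,0.001,0,0,0],[0,0,0.001,0,0,0]]'
```

```text
t: 11.5
tool_pos: [0.5164, -0.1802, 0.2791]
tool_rot: [-1.093, -2.945, 0.0]
force: [-1.6, -2.0, -17.8]
opening: 0.294
finger_force: 61.8
```

```bash
python3 -c "
from plant import *
print(job_done())"
```

```text
the job is handed in; nothing more can be done
None
```

The mast is fully out at the second stop and held there by the grip with the button squeezed; the base has not moved in the side view, where the rack and vial also look undisturbed; the bottle was never touched, and the job is handed in at about 11.5 s.

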